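# Pin a draw-out breaker module in its cradle

### The job

Push the grey breaker module along its rails, away from its drawn-out position, until the hole in its steel ear lines up with the hole in the cradle's fixed ear. Lay the longer of the two T-shaped pins in the cradle's two V saddles with its nose towards the ears, and push it fully home through both holes until its crossbar meets the rear saddle. Let go of it, and leave the short pin, lamp, screwdriver and black box where they are.

Things in the scene. Friction and masses are not known exactly. Their poses are not given: they have to be found in the camera images.
- cradle: Fixed dark steel base plate on the table, 200 mm (x) by 265 mm (y, from -125 to 140), 8 mm thick. Origin on its underside, z up. The pin line runs along cradle y at x = 0, 65 mm above the table; the pin goes in towards -y. In cradle y along it: rear V saddle 125 to 117 mm, front V saddle 45 to 33, fixed ear 30 to 22, module's ear 18 to 10, module's body from -22.
- rear_vee (a point): Point on the pin line at the outer (+y) face of the rear saddle, cradle (0, 125, 65) mm; the pin's crossbar rests against this face when the pin is home. Saddles: 45-degree V notches open at the top, 34 mm wide at the mouth, arm tips 73 mm above the table; a 12 mm pin lying in both is in line with the fixed hole. They stand on 22 mm wide posts.
- front_vee (a point): Point on the pin line at the +y face of the front saddle, cradle (0, 45, 65) mm. Between the saddles 72 mm is open down to the base plate, for the fingers of a gripper that holds the pin.
- frame_hole (a point): Centre of the 16 mm hole in the cradle's fixed ear, cradle (0, 26, 65) mm; axes as the cradle's. The ear is an upright steel plate 8 mm thick, 50 mm wide (x), top 87 mm above the table.
- module (a joint): Slide of the breaker module along cradle +x, m: 0 is fully drawn out, the holes line up at 0.060, and it can run past that to 0.085. It stays where it is left; about 3 N of friction.
- ear_hole (a point): Centre of the 16 mm hole in the module's own steel ear (upright plate 8 mm thick, 50 mm wide, top at 87 mm), moving with the module; axes as the cradle's. Lined up when its cradle x equals that of frame_hole. The module gives way a little when the pin's tapered nose enters off-centre.
- handle (a point): Centre of the black bar handle on the grey module, 115 mm above the table, 67 mm to cradle -y of the base's middle line: bar 76 mm long (cradle y), 12 mm wide (x), 14 mm high, on end posts, open below. Push it from either side or pinch it from above. The module's top is 84 mm above the table (small toggles 34 mm to -x of the bar reach 93); body 110 mm (x) by 90 mm (y), centred under the bar.
- long_pin_mid (a point): Mid-length of the long T-pin's shaft, on its axis: plain steel, 12 mm in diameter, 132 mm long, x axis towards the nose, whose last 12 mm taper to 5 mm. 66 to 78 mm behind this point is a crossbar 44 mm wide, 12 by 12 mm thick. It lies flat on the table, axis 6 mm up, nose towards world -y within 0.5 rad; about 130 g, balanced near here.
- long_pin_nose (a point): Tip of the long pin's nose, on the axis, 66 mm ahead of the middle. With the pin home it lies at cradle (0, -7, 65) mm; laid ready in the saddles, nose just short of the fixed ear, at about cradle (0, 34, 65) mm.
- short_pin_mid (a point): Mid-length of the short T-pin's shaft, same shape but only 80 mm long: too short for the job, to be left alone. It lies near the long pin; the two may have swapped places.
- lamp: Test lamp: clear glass bulb in a holder on a white base 75 mm square, 148 mm tall overall. Origin at the middle of its underside. To be left alone.
- screwdriver: Screwdriver 190 mm long lying on the table. To be left alone.
- supply_box: Black supply box 70 x 110 x 50 mm, origin at the middle of its underside. To be left alone.
Mind the look-alikes: they are no part of the job. Leave any green look-alike of the part that bears long_pin_mid alone.

How it is judged:
By the outcome, as a careful person would: the job done as asked, in the order asked, and still so for the second after the job is handed in, with the robot touching nothing.
It also fails if it takes over 58 s, if anything falls off the work surface, if the arm or the gripper's body presses on something with over 40 N, if the wrist force passes 120 N, or if a joint passes its speed limit or range.

### The arm

A 7-joint arm with a two-finger parallel gripper is mounted at the origin on the work surface. World frame = base frame: x ahead of the robot, y to its left, z up, the work surface at z = 0. Lengths are in m, angles in rad, forces in N, time in s.
With the tool pointing down it reaches from about 0.425 to 0.875 m from the base axis. Payload 4.7 kg.
Tool frame: the origin (TCP) lies midway between the tips of the shut fingers; the grasp point (between the pads) lies 19 mm behind it; y points along the fingers, x is the direction in which the jaws open and shut, and the axes are right-handed (so a half turn about y gives the same grasp; the last joint's range is limited). The gripper opens to 85 mm and grips with 20 to 120 N. Pads are 22 mm wide; open, the fingers measure 114 mm over their backs; the gripper's body (76 mm by 85 mm) begins 54 mm behind the grasp point. The pads swing forward as they close: fully open they stand 13 mm farther back than shut.
Start: joints at [1.154, 0.321, -0.07, 1.45, 0.023, 1.371, -0.057], TCP at [0.271, -0.591, 0.231] pointing down, gripper open.
Joint ranges: [-2.86, 2.86], [-0.3, 2.09], [-1.38, 1.24], [0.06, 2.45], [-1.56, 4.7], [0.09, 2.05], [-2.69, 2.69]. Speed limits (rad/s): [2.57, 2.57, 3.14, 3.14, 3.14, 3.14, 3.14].

### API

Orientations are given as a unit quaternion [w, x, y, z].
In Python, from rig import manip gives the robot as it stands.
- The arm moves only by the shell command python3 -m inch 'ROWS' [FORCE]. ROWS is a JSON object of lists of equal length, an entry for each row: "grip": the finger opening in cm, from 0 to 8.54; "linear": the shift along the world's x, y, z in cm, a list of three; "spin": the turn about the world's z in units of 5 degrees (1.0 is 5 degrees). A call has 1 to 20 rows; each row is the pose to reach, as a shift and turn from the pose commanded when the call began; what a row does not reach only later rows make up. A row lasts 1/12 s, in which the tool goes at most 41.7 mm and 7.16 degrees, less where a joint would pass 70% of its speed; a pose out of reach is approached as far as the arm can. A call with a gripper value outside its range is refused whole. The fingers move at their own pace and stop on an object; FORCE is the grip in N (left out, the last holds). Time passes only in rows, so rows that repeat a pose let the fingers close. It gives the time, the measured TCP pose, the force and the opening at its end, in the units of the state.
- manip.state(): the state, without advancing time (a new reading comes with each control period).
- manip.snapshot(name): name is "scene" or "top" or "wrist"; returns a dict with "img" (420x560x3 uint8, red, green, blue), "range_z" (420x560 float32, m along the optical axis (not along the pixel's ray), 0 where there is no reading), "camera_matrix" (3x3 intrinsics, pixels), "R" (3x3) and "t" (3): a world point X has camera coordinates R X + t; the wrist camera has in their place "mount" (4x4, takes a point from camera to tool coordinates, whose origin is the TCP and whose axes are the tool frame's). Camera axes: x right, y down, z forward; pixel columns grow to the right and rows downward; lengths in m; the calibration is good to about 2 mm. A picture is of the moment at which its call begins: read the wrist's pose just before it.
- manip.job_done(): hands the job in, once; it reports no verdict.
The state is a dict: "t": time; "q": joint angles; "dq": joint speeds; "tau": joint torques, N m; "tcp_pos": TCP position; "orientation": TCP orientation; "wrist_force": force on the tool from outside, world axes, zero at the start; "torque": the same for the moment, N m; "width": finger opening in m.
Only numpy, scipy, OpenCV 4.12 (cv2) and the standard library are available. Lean on these libraries where they do the work, as an engineer would, in place of code of your own. Each camera call takes 0.05 s, during which the arm holds its last target.

## Working session

There is one attempt and no reset: what is moved stays moved. The work goes in short steps, Python scripts to look and compute and a shell command to move; the robot and the scene stay as the last step left them, time stands still between calls to the robot, and variables do not carry over. Pictures are saved under pics/ and viewed, and the job is handed in when it is done.

```bash
ls; mkdir -p pics; python3 - <<'E'
from rig import manip
import cv2,numpy as np
s=manip.state();print({k:np.round(v,3) for k,v in s.items()})
for n in("scene","top"):
    d=manip.snapshot(n);cv2.imwrite(f"pics/{n}0.png",d["img"][:,:,::-1]);np.savez(f"{n}0.npz",**d)
    print(n,d["camera_matrix"],d["R"],d["t"])
E
```

```text
pics
{'t': np.float64(0.0), 'q': array([ 1.154,  0.322, -0.07 ,  1.452,  0.023,  1.371, -0.057]), 'dq': array([-0.001, -0.   ,  0.   , -0.001,  0.   , -0.001,  0.   ]), 'tau': array([ 1.0000e-03, -4.9358e+01, -3.8100e-01, -3.1433e+01,  1.3000e-02,
        1.1000e-02,  0.0000e+00]), 'tcp_pos': array([ 0.271, -0.59 ,  0.23 ]), 'orientation': array([ 0.596, -0.595,  0.382, -0.381]), 'wrist_force': array([-0.45 , -0.034,  1.645]), 'torque': array([-0.066, -0.018, -0.03 ]), 'width': np.float64(0.085)}
scene [[520.40933565   0.         280.60652017]
 [  0.         520.40933565 207.61399998]
 [  0.           0.           1.        ]] [[-0.8629044   0.50517806 -0.01382472]
 [ 0.39399384  0.65535318 -0.64442304]
 [-0.31648831 -0.56152233 -0.76454419]] [ 0.42814232 -0.14733538  1.75931132]
top [[495.99666366   0.         277.30381488]
 [  0.         495.99666366 209.36931542]
 [  0.           0.           1.        ]] [[ 0.02462313 -0.99968272  0.00530642]
 [-0.99042407 -0.02511568 -0.13575478]
 [ 0.13584498 -0.0019129  -0.99072826]] [-0.01308013  0.53771293  1.4337247 ]
```

View pics/scene0.png

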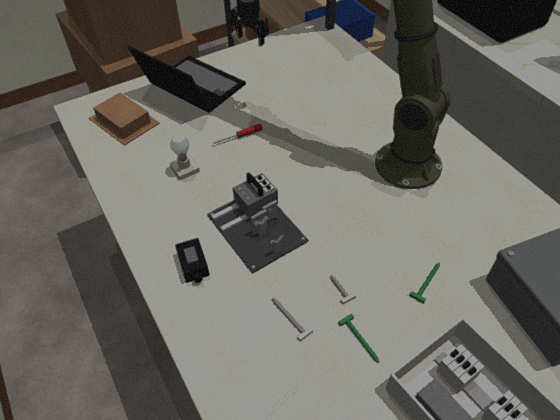

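View pics/top0.png

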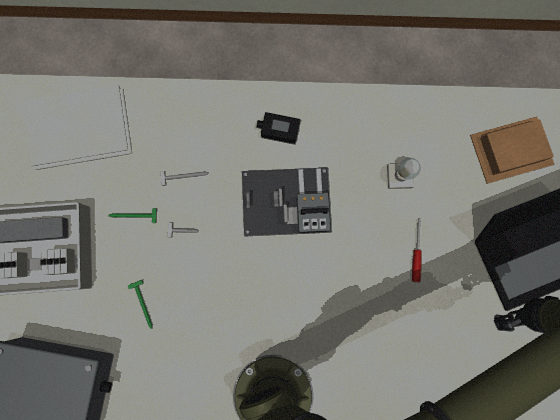

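Candidates in the top picture are the grey long T at (163–208,175), the grey short T at (170–198,230), and green ones at (110–157,215) and (130–152,285–327). The long grey one fits the description: plain steel, with its nose towards -y (right). I'll confirm this in a crop and measure.

```bash
cat > h.py <<'E'
import numpy as np,cv2
def w(d,u,v,z=None,H=None):
    K=d["camera_matrix"];R=d["R"];t=d["t"]
    r=np.linalg.inv(K)@np.array([u,v,1.]);C=-R.T@t;D=R.T@r
    if H is not None: return C+D*(H-C[2])/D[2]
    if z is None: z=d["range_z"][int(round(v)),int(round(u))]
    return C+D*z
def cloud(d):
    K=d["camera_matrix"];z=d["range_z"];v,u=np.mgrid[:z.shape[0],:z.shape[1]]
    c=np.stack([(u-K[0,2])/K[0,0]*z,(v-K[1,2])/K[1,1]*z,z],-1)
    return (c-d["t"])@d["R"]
E
python3 - <<'E'
import numpy as np,cv2
d=dict(np.load("top0.npz"));im=d["img"][:,:,::-1]
a=cv2.resize(im[150:250,150:220],None,fx=5,fy=5,interpolation=cv2.INTER_CUBIC)
b=cv2.resize(im[155:245,235:337],None,fx=4.4,fy=5,interpolation=cv2.INTER_CUBIC)
h=max(a.shape[0],b.shape[0]);f=lambda x:np.vstack([x,np.zeros((h-x.shape[0],x.shape[1],3),np.uint8)])
o=np.hstack([f(a),f(b)])[:,:800];cv2.imwrite("pics/crop0.png",o);print(o.shape)
from h import *
for u,v in[(163,180),(208,173.5),(163,175)]:print(w(d,u,v,H=.006))
P=cloud(d)
for H,n in((.008,"base"),):
    for u,v in[(242,170),(328,168),(331,233),(244,236)]:print(n,w(d,u,v,H=H))
print(P[172:176:1,180],P[200,250],P[205,315])
E
```

```text
(500, 799, 3)
[0.62357758 0.35082038 0.006     ]
[0.64728778 0.21468551 0.006     ]
[0.63909046 0.3516879  0.006     ]
base [0.66043636 0.11111512 0.008     ]
base [ 0.67345934 -0.15161556  0.008     ]
base [ 0.47424319 -0.16277592  0.008     ]
base [0.45866462 0.09819387 0.008     ]
[[ 0.65158294  0.30209153 -0.00272314]
 [ 0.64835346  0.30183568 -0.00224557]
 [ 0.64391524  0.30040149  0.00413736]
 [ 0.64032337  0.29977153  0.0064956 ]] [0.567991   0.08358536 0.01035186] [ 0.54697381 -0.10759793  0.0828169 ]
```

View pics/crop0.png

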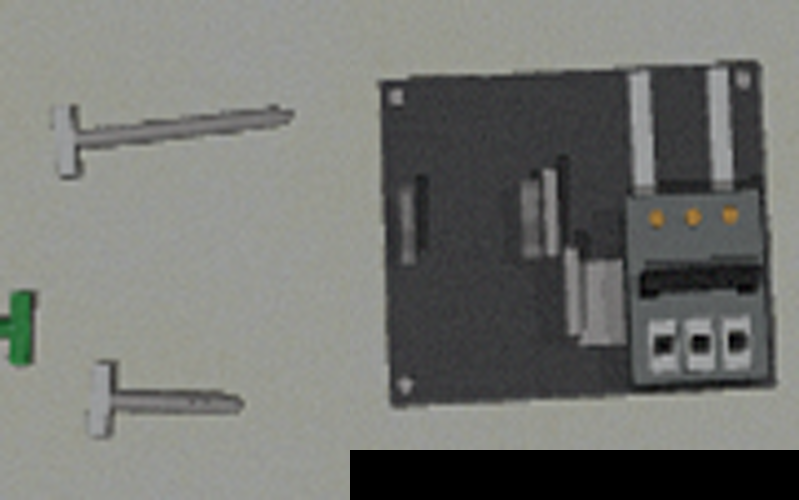

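```bash
cat >> h.py <<'E'
from scipy.optimize import least_squares
from scipy.spatial.transform import Rotation as Ro
def fit2(L,W):
    L=np.array(L);W=np.array(W)[:,:2]
    f=lambda p:((np.c_[np.cos(p[2])*L[:,0]-np.sin(p[2])*L[:,1],np.sin(p[2])*L[:,0]+np.cos(p[2])*L[:,1]]+p[:2])-W).ravel()
    r=least_squares(f,[.5,0,0]);return r.x,f(r.x)*1e3
def c2w(p,x,y):
    c,s=np.cos(p[2]),np.sin(p[2]);return np.array([p[0]+c*x-s*y,p[1]+s*x+c*y])
def toolR(s): q=s["orientation"];return Ro.from_quat([q[1],q[2],q[3],q[0]]).as_matrix()
def wristcam(d,s):
    T=np.eye(4);T[:3,:3]=toolR(s);T[:3,3]=s["tcp_pos"];M=np.linalg.inv(T@d["mount"])
    d=dict(d);d["R"]=M[:3,:3];d["t"]=M[:3,3];return d
E
python3 - <<'E'
from h import *
from rig import manip
d=dict(np.load("top0.npz"))
px=[(241.8,171),(328.2,167.4),(331.6,232.2),(244.5,236.2)]
p,r=fit2([(.1,.14),(.1,-.125),(-.1,-.125),(-.1,.14)],[w(d,*a,H=.008) for a in px]);print(p,r.round(1))
print("handle0",c2w(p,-.06,-.067),"fh",c2w(p,0,.026))
nose=w(d,150+293/5,150+115/5,H=.006);bar=w(d,150+67/5,150+141/5,H=.006);print(nose,bar,np.linalg.norm(nose-bar))
s=manip.state();print(toolR(s).round(3),manip.snapshot("wrist")["mount"])
print(w(d,400,175,H=.0))
E
```

```text
[ 0.56738317 -0.03459956  0.06924468] [ 0.2  0.4  0.4 -0.2 -0.4 -1.7 -0.2  1.5]
handle0 [ 0.51216265 -0.10559036] fh [ 0.56558425 -0.00866187]
[0.64889118 0.21292203 0.006     ] [0.62918854 0.34991448 0.006     ] 0.13840203660738867
[[ 0.418 -0.001  0.909]
 [-0.909  0.002  0.418]
 [-0.002 -1.    -0.   ]] [[ 9.99999752e-01  6.93017287e-04  1.25895532e-04 -1.96181623e-04]
 [ 6.74887808e-05 -2.72188008e-01  9.62244087e-01 -1.43095965e-01]
 [ 7.01119041e-04 -9.62243840e-01 -2.72187988e-01  6.95530073e-02]
 [ 0.00000000e+00  0.00000000e+00  0.00000000e+00  1.00000000e+00]]
[ 0.65901658 -0.37395932  0.        ]
```

```bash
python3 -m inch '{"grip":[4,4,4,4,4,4,4,4,4,4,4,4,4,4,4,4,4,4,4,4],"linear":[[0,0,4],[0,0,8],[35,54,10],[35,54,10],[35,54,10],[35,54,10],[35,54,10],[35,54,10],[35,54,10],[35,54,10],[35,54,10],[35,54,10],[35,54,10],[35,54,10],[35,54,10],[35,54,10],[35,54,10],[35,54,10],[35,54,10],[35,54,10]],"spin":[0,0,13.86,13.86,13.86,13.86,13.86,13.86,13.86,13.86,13.86,13.86,13.86,13.86,13.86,13.86,13.86,13.86,13.86,13.86]}' 40
python3 - <<'E'
from h import *
from rig import manip
s=manip.state();d=wristcam(manip.snapshot("wrist"),s);np.savez("w1.npz",**d);cv2.imwrite("pics/w1.png",d["img"][:,:,::-1]);print(s["tcp_pos"],toolR(s).round(3),s["q"].round(2))
E
```

```text
t: 1.82
tcp_pos: [0.6215, -0.0492, 0.3307]
orientation: [0.707, -0.706, -0.025, 0.026]
wrist_force: [-0.8, -1.1, 0.2]
width: 0.04
[ 0.62152339 -0.04915468  0.33068833] [[ 0.997 -0.001 -0.073]
 [ 0.073  0.     0.997]
 [-0.001 -1.     0.001]] [ 0.5   0.29 -0.59  1.34  0.16  1.56 -0.  ]
```

View pics/w1.png

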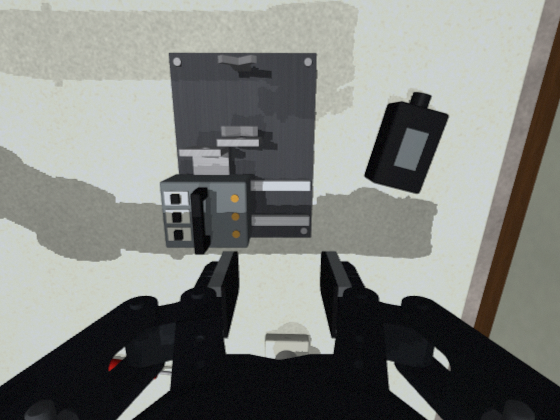

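```bash
python3 - <<'E'
from h import *
d=dict(np.load("w1.npz"));im=d["img"][:,:,::-1]
cv2.imwrite("pics/w1c.png",cv2.resize(im[42:262,150:330],None,fx=3.3,fy=2.7,interpolation=cv2.INTER_CUBIC))
E
```

```text
(no output)
```

View pics/w1c.png

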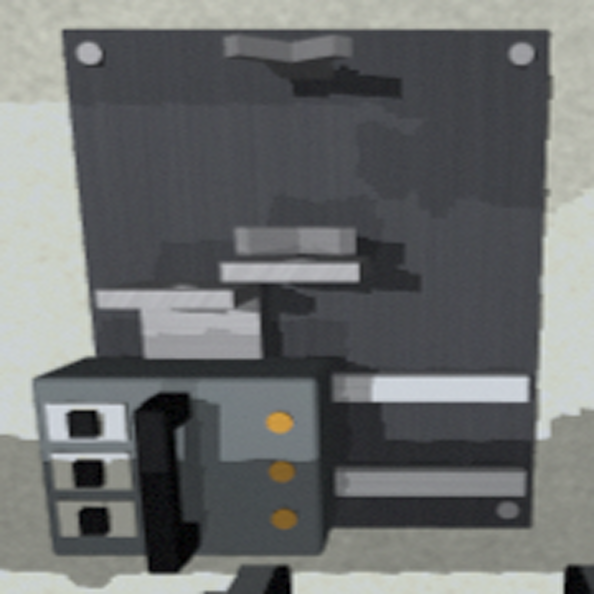

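```bash
python3 - <<'E'
from h import *
d=dict(np.load("w1.npz"))
g=lambda x,y,H:w(d,150+x/3.3,42+y/2.7,H=H)
L=[(-.1,.14),(.1,.14),(.1,-.125)];W=[g(63,31,.008),g(549,31,.008),g(532,526,.008)]
p,r=fit2(L,W);print(p,r.round(1))
L2=[(-.025,.030),(.025,.030),(.025,.022),(-.025,.022)];W2=[g(220,263,.087),g(359,263,.087),g(360,282,.087),g(220,282,.087)]
L3=[(-.017,.125),(.017,.125),(-.017,.045),(.017,.045)];W3=[g(225,37,.073),g(351,37,.073),g(236,228,.073),g(355,228,.073)]
for l,ww in zip(L2+L3,W2+W3):print(l,((ww[:2]-c2w(p,*l))*1e3).round(1))
p2,r=fit2(L2+L3,W2+W3);print("upper",p2,r.round(1))
m=(g(96,299,.087)+g(233,299,.087))/2;c,s=np.cos(p2[2]),np.sin(p2[2])
inv=lambda X:np.array([[c,s],[-s,c]])@(X[:2]-p2[:2])
print("module ear in cradle",inv(m))
for q in[(136,412),(148,570),(165,405),(180,565)]:print("bar",inv(g(*q,.122)))
E
```

```text
[ 0.57122948 -0.03335503  0.07437608] [-1.   0.5  0.5  0.9  0.6 -1.4]
(-0.025, 0.03) [-0.7  0.2]
(0.025, 0.03) [-0.2  0.2]
(0.025, 0.022) [ 0.1 -0.1]
(-0.025, 0.022) [-1.2 -0.1]
(-0.017, 0.125) [-4.4 -0.9]
(0.017, 0.125) [ 5.9 -0.1]
(-0.017, 0.045) [-4.6 -0.2]
(0.017, 0.045) [5.7 0.5]
upper [ 0.57083492 -0.03344067  0.06566306] [ 0.6 -0.1  0.  -0.5 -0.3 -0.2  0.9  0.2  5.1  1.  -5.2 -0.   4.6  0.3
 -5.7 -0.7]
module ear in cradle [-0.04671546  0.01414785]
bar [-0.05076511 -0.02998603]
bar [-0.05131234 -0.10233094]
bar [-0.04051752 -0.02687303]
bar [-0.03946491 -0.09982531]
```

```bash
python3 -m inch '{"grip":[4,4,4,4,4,4,4,4,4,4,4,4],"linear":[[-9.2,-5.2,-4],[-9.2,-5.2,-8],[-9.2,-5.2,-12],[-9.2,-5.2,-15],[-9.2,-5.2,-15],[-9.2,-5.2,-17],[-9.2,-5.2,-19],[-9.2,-5.2,-21],[-9.2,-5.2,-22.5],[-9.2,-5.2,-23.1],[-9.2,-5.2,-23.1],[-9.2,-5.2,-23.1]],"spin":[0,0,0,0,0,0,0,0,0,0,0,0]}' 30
python3 - <<'E'
from h import *
from rig import manip
s=manip.state();d=wristcam(manip.snapshot("wrist"),s);np.savez("w2.npz",**d);cv2.imwrite("pics/w2.png",d["img"][:,:,::-1]);print(s["tcp_pos"],s["wrist_force"])
E
```

```text
t: 2.87
tcp_pos: [0.5293, -0.1039, 0.1009]
orientation: [-0.706, 0.707, 0.024, -0.024]
wrist_force: [0.4, 0.7, -0.6]
width: 0.0399
[ 0.52929397 -0.10393781  0.10088549] [ 0.40573874  0.71082792 -0.59686506]
```

View pics/w2.png

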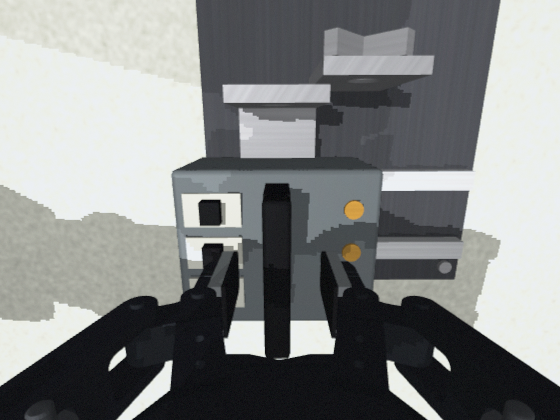

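```bash
python3 - <<'E'
from h import *
d=dict(np.load("w2.npz"));im=d["img"][:,:,::-1]
cv2.imwrite("pics/w2c.png",cv2.resize(im[20:120,210:450],None,fx=3.3,fy=4,interpolation=cv2.INTER_CUBIC))
E
python3 -m inch '{"grip":[2,1,1,1,1,1],"linear":[[0,0,0],[0,0,0],[0,0,0],[0,0,0],[0,0,0],[0,0,0]],"spin":[0,0,0,0,0,0]}' 30
```

```text
t: 3.42
tcp_pos: [0.5297, -0.103, 0.1015]
orientation: [-0.706, 0.707, 0.025, -0.024]
wrist_force: [-2.5, -0.8, 6.0]
width: 0.0117
```

View pics/w2c.png

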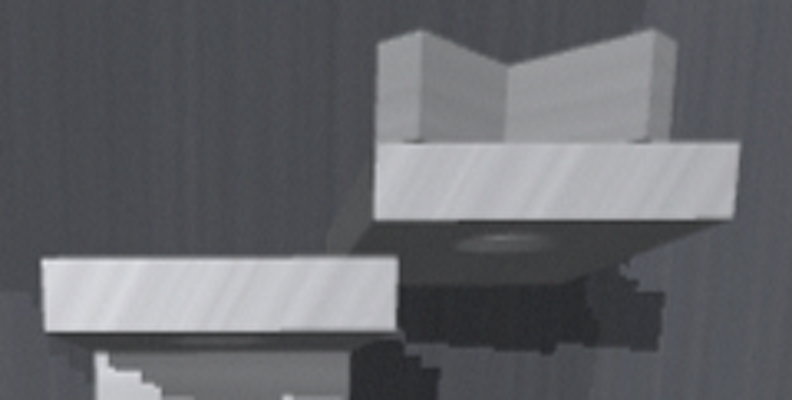

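```bash
python3 - <<'E'
from h import *
d=dict(np.load("w2.npz"))
g=lambda x,y,H=.087:w(d,210+x/3.3,20+y/4,H=H)[:2]
F=[g(377,142),g(740,142),g(734,218),g(374,218)];M=[g(41,258),g(397,258),g(397,330),g(45,331)]
L=[(-.025,.030),(.025,.030),(.025,.022),(-.025,.022)]
p,r=fit2(L,F);print(p,r.round(1))
p2,r2=fit2([(a,b-.012) for a,b in L],M);print(p2,r2.round(1))
y=.07;D=p[:2]-p2[:2]
e=np.mean(F,0)-np.mean(M,0);print(e, [np.cos(y)*e[0]+np.sin(y)*e[1],-np.sin(y)*e[0]+np.cos(y)*e[1]])
for a in(F,M):
  for i,j in((0,1),(3,2)):v=a[j]-a[i];print(np.linalg.norm(v),np.arctan2(v[1],v[0]))
E
```

```text
[ 0.57053958 -0.0323599   0.06850934] [ 0.   0.   0.   0.  -0.2 -0.   0.2  0. ]
[ 0.52398411 -0.03583893  0.07016929] [ 0.2 -0.   0.   0.1 -0.3 -0.   0.1  0. ]
[0.04575719 0.01545249] [np.float64(0.04672591847289514), np.float64(0.012214262616671037)]
0.0500203316519732 0.06832616391556841
0.05036336816719195 0.06829767686880887
0.0501899259958685 0.0682823319238918
0.0503649451260055 0.07047277623628806
```

```bash
python3 -m inch '{"grip":[1,1,1,1,1,1,1,1,1,1],"linear":[[0.8,0.06,0],[1.6,0.11,0],[2.4,0.17,0],[3.2,0.22,0],[4,0.28,0],[4.4,0.3,0],[4.66,0.32,0],[4.66,0.32,0],[4.66,0.32,0],[4.66,0.32,0]],"spin":[0,0,0,0,0,0,0,0,0,0]}' 30
python3 - <<'E'
from h import *
from rig import manip
s=manip.state();d=wristcam(manip.snapshot("wrist"),s);np.savez("w3.npz",**d);im=d["img"][:,:,::-1];print(s["tcp_pos"],s["wrist_force"])
cv2.imwrite("pics/w3c.png",cv2.resize(im[20:130,160:400],None,fx=3.3,fy=4,interpolation=cv2.INTER_CUBIC))
E
```

```text
t: 4.25
tcp_pos: [0.5771, -0.0996, 0.1015]
orientation: [-0.706, 0.707, 0.025, -0.024]
wrist_force: [-0.2, -1.2, 5.2]
width: 0.0109
[ 0.57705404 -0.09961996  0.10145914] [-0.23505667 -1.17054175  5.18162561]
```

View pics/w3c.png

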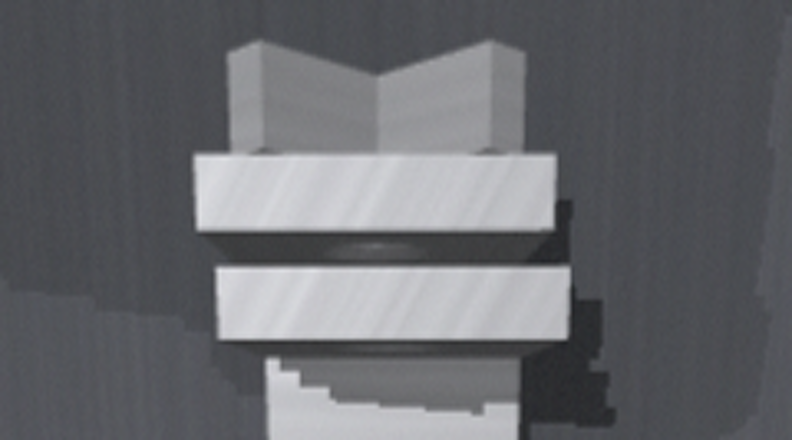

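```bash
python3 - <<'E'
from h import *
d=dict(np.load("w3.npz"))
g=lambda x,y,H=.087:w(d,160+x/3.3,20+y/4,H=H)[:2]
F=[g(194,154),g(556,154),g(554,231),g(197,231)];M=[g(216,267),g(570,267),g(569,339),g(218,339)]
e=np.mean(F,0)-np.mean(M,0);y=.069;print(e, [np.cos(y)*e[0]+np.sin(y)*e[1],-np.sin(y)*e[0]+np.cos(y)*e[1]])
L=[(-.025,.030),(.025,.030),(.025,.022),(-.025,.022)]
print(fit2(L,F),fit2([(a,b-.012) for a,b in L],M))
E
```

```text
[-0.00334847  0.01177461] [np.float64(-0.002528694410885211), np.float64(0.011977456768922597)]
(array([ 0.57035714, -0.03256773,  0.07071958]), array([ 0.09858262, -0.07698023, -0.05940826, -0.08709679, -0.13566275,
        0.07762992,  0.09648862,  0.08644391])) (array([ 0.5728568 , -0.0323724 ,  0.07065676]), array([ 0.12241294,  0.0123876 , -0.05524604,  0.00740786, -0.27820514,
       -0.02017174,  0.21103856,  0.00037182]))
```

```bash
python3 -m inch '{"grip":[1,1,1,1,1],"linear":[[-0.12,-0.01,0],[-0.25,-0.02,0],[-0.25,-0.02,0],[-0.25,-0.02,0],[-0.25,-0.02,0]],"spin":[0,0,0,0,0]}' 30
python3 - <<'E'
from h import *
from rig import manip
s=manip.state();d=wristcam(manip.snapshot("wrist"),s);np.savez("w4.npz",**d);im=d["img"][:,:,::-1];print(s["tcp_pos"],s["wrist_force"])
cv2.imwrite("pics/w4c.png",cv2.resize(im[20:130,160:400],None,fx=3.3,fy=4,interpolation=cv2.INTER_CUBIC))
E
```

```text
t: 4.72
tcp_pos: [0.5749, -0.0998, 0.1015]
orientation: [-0.706, 0.707, 0.026, -0.023]
wrist_force: [3.4, -0.1, 5.3]
width: 0.0109
[ 0.57488612 -0.09978034  0.10147914] [ 3.41226771 -0.1423712   5.30858435]
```

View pics/w4c.png

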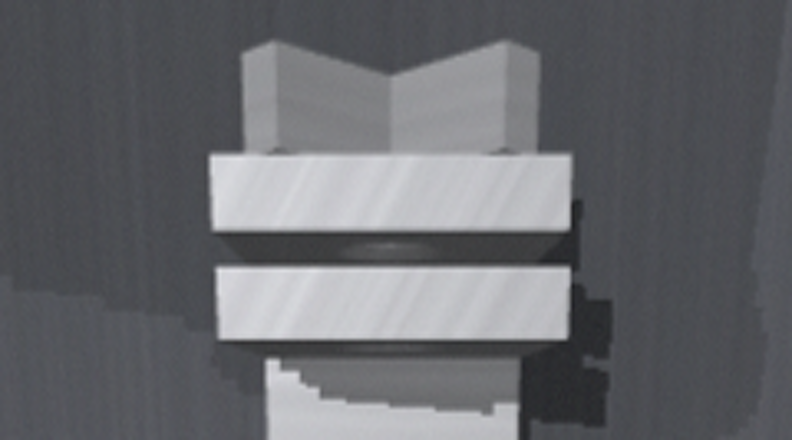

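```bash
python3 -m inch '{"grip":[3.5,4,4,4,4,5,5,5,5,5,5,5,5,5,5,5,5,5,5,5],"linear":[[0,0,0],[0,0,0],[0,0,0],[0,0,2],[0,0,5],[0,0,9],[6.7,38.3,12],[6.7,38.3,12],[6.7,38.3,12],[6.7,38.3,12],[6.7,38.3,12],[6.7,38.3,12],[6.7,38.3,12],[6.7,38.3,12],[6.7,38.3,12],[6.7,38.3,12],[6.7,38.3,12],[6.7,38.3,12],[6.7,38.3,12],[6.7,38.3,12]],"spin":[0,0,0,0,0,0,0.8,0.8,0.8,0.8,0.8,0.8,0.8,0.8,0.8,0.8,0.8,0.8,0.8,0.8]}' 30
python3 - <<'E'
from h import *
from rig import manip
s=manip.state();d=wristcam(manip.snapshot("wrist"),s);np.savez("w5.npz",**d);im=d["img"][:,:,::-1];print(s["tcp_pos"],s["wrist_force"],toolR(s)[:2,0],s["q"].round(2))
cv2.imwrite("pics/w5.png",im)
E
```

```text
t: 6.43
tcp_pos: [0.6411, 0.2807, 0.2199]
orientation: [-0.705, 0.706, 0.048, -0.048]
wrist_force: [-0.3, -1.0, -0.1]
width: 0.0502
[0.64105998 0.28070102 0.21985972] [-0.28953619 -0.96379323 -0.09851096] [0.99071715 0.13593816] [ 0.01  0.52 -0.68  1.3   0.32  1.43 -0.52]
```

View pics/w5.png

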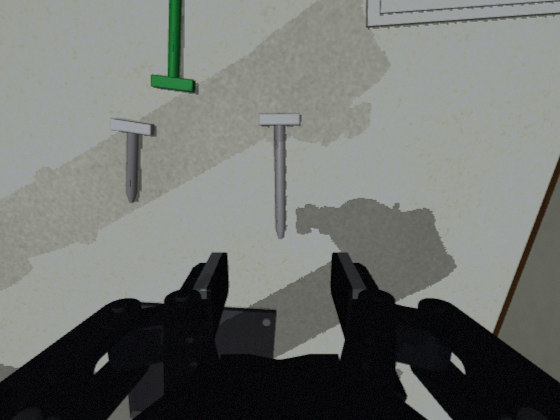

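```bash
python3 - <<'E'
from h import *
d=dict(np.load("w5.npz"))
n=w(d,280.3,238,H=.006);b=w(d,279.6,119,H=.012);b2=w(d,279.6,125,H=.006)
print(n,b,np.linalg.norm(n[:2]-b[:2]));v=(n-b)[:2];v/=np.linalg.norm(v);print(np.arctan2(v[0],-v[1]),"grip",n[:2]-.068*v,"mid",n[:2]-.066*v)
for q in[(274,140),(285,140),(276,220),(286,220)]:print(w(d,*q,H=.006))
E
```

```text
[0.65181708 0.21591952 0.006     ] [0.63207185 0.35244982 0.012     ] 0.13795070927057557
0.14362576945007305 grip [0.64208407 0.28321936] mid [0.64237034 0.28123995]
[0.62898541 0.32953738 0.006     ]
[0.64105499 0.33120233 0.006     ]
[0.64361688 0.23780157 0.006     ]
[0.65539053 0.23942686 0.006     ]
```

```bash
python3 -m inch '{"grip":[4,4,4,4,4,4,4,4,4,4,4,4],"linear":[[0.1,0.25,-3],[0.1,0.25,-7],[0.1,0.25,-11],[0.1,0.25,-15],[0.1,0.25,-17],[0.1,0.25,-19],[0.1,0.25,-20],[0.1,0.25,-21],[0.1,0.25,-21.6],[0.1,0.25,-21.6],[0.1,0.25,-21.6],[0.1,0.25,-21.6]],"spin":[0.08,0.08,0.08,0.08,0.08,0.08,0.08,0.08,0.08,0.08,0.08,0.08]}' 30
python3 - <<'E'
from h import *
from rig import manip
s=manip.state();d=wristcam(manip.snapshot("wrist"),s);np.savez("w6.npz",**d);im=d["img"][:,:,::-1];print(s["tcp_pos"],s["wrist_force"],toolR(s)[:2,0])
cv2.imwrite("pics/w6.png",im)
E
```

```text
t: 7.48
tcp_pos: [0.6424, 0.2863, 0.0058]
orientation: [0.705, -0.705, -0.052, 0.051]
wrist_force: [0.1, 0.5, -0.0]
width: 0.04
[0.64239355 0.28629777 0.00581459] [ 0.1435133   0.48339621 -0.04020114] [0.98932874 0.14568338]
```

View pics/w6.png

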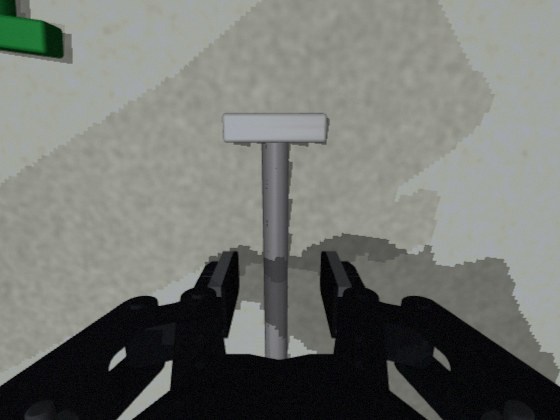

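```bash
python3 -m inch '{"grip":[4,4,4,3,2,1,0.8,0.8,0.8,0.8],"linear":[[0,-0.3,-0.2],[0,-0.3,-0.35],[0,-0.3,-0.35],[0,-0.3,-0.35],[0,-0.3,-0.35],[0,-0.3,-0.35],[0,-0.3,-0.35],[0,-0.3,-0.35],[0,-0.3,-0.35],[0,-0.3,-0.35]],"spin":[0,0,0,0,0,0,0,0,0,0]}' 60
python3 -m inch '{"grip":[0.8,0.8,0.8,0.8,0.8],"linear":[[0,0,0.5],[0,0,2],[0,0,5],[0,0,8],[0,0,8]],"spin":[0,0,0,0,0]}' 60
python3 - <<'E'
from h import *
from rig import manip
s=manip.state();d=wristcam(manip.snapshot("wrist"),s);np.savez("w7.npz",**d);im=d["img"][:,:,::-1];print(s["tcp_pos"],s["wrist_force"],toolR(s)[:2,0])
cv2.imwrite("pics/w7.png",im)
E
```

```text
t: 8.37
tcp_pos: [0.6416, 0.283, 0.0011]
orientation: [0.705, -0.705, -0.052, 0.052]
wrist_force: [-0.9, -0.1, 2.3]
width: 0.0092
t: 8.78
tcp_pos: [0.6451, 0.2854, 0.0891]
orientation: [0.707, -0.704, -0.055, 0.048]
wrist_force: [1.1, 1.1, 0.0]
width: 0.0092
[0.64512761 0.28540181 0.08909143] [1.13232045 1.07108411 0.04035652] [0.9892741 0.1456562]
```

View pics/w7.png

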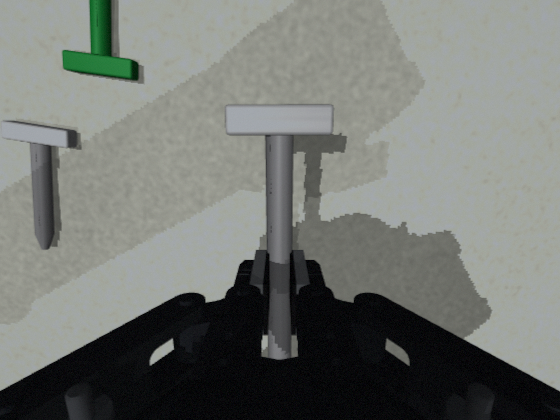

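```bash
python3 - <<'E'
from h import *
d=dict(np.load("w7.npz"));P=cloud(d)
for v in(110,120,130,145,160,180,200,220,240,320,340,350):print(v,P[v,279].round(4),P[v,272:287].reshape(-1,3)[:,2].max().round(4))
for q in[(272,140),(294,140),(268,240),(292,240)]:print(w(d,*q,H=.089))
E
```

```text
110 [0.6346 0.3586 0.1017] 0.1018
120 [0.6352 0.3549 0.0993] 0.1014
130 [0.6357 0.351  0.1007] 0.2324
145 [0.6366 0.3452 0.1017] 0.1017
160 [0.6375 0.3389 0.0993] 0.1016
180 [0.6387 0.3307 0.1004] 0.1014
200 [0.64   0.3221 0.1003] 0.1005
220 [0.6413 0.3133 0.1007] 0.1009
240 [0.6427 0.3042 0.1011] 0.1013
320 [0.6487 0.2633 0.1004] 0.1004
340 [0.6505 0.2514 0.0995] 0.1006
350 [0.6514 0.2453 0.0991] 0.101
[0.63343999 0.3461177  0.089     ]
[0.64313052 0.3475459  0.089     ]
[0.63817021 0.29890205 0.089     ]
[0.64970837 0.30055885 0.089     ]
```

```bash
python3 -m inch '{"grip":[0.8,0.8,0.8,0.8,0.8,0.8,0.8,0.8,0.8,0.8,0.8,0.8,0.8,0.8],"linear":[[-0.5,-1,2],[-1.2,-3,4],[-2,-5.5,5],[-3,-8,5],[-4,-10.5,5],[-5,-13,5],[-6,-15.5,5],[-7,-18,5],[-7.7,-20,5],[-8,-21,5],[-8.1,-21.5,5],[-8.1,-21.5,5],[-8.1,-21.5,5],[-8.1,-21.5,5]],"spin":[0,-0.1,-0.2,-0.3,-0.4,-0.5,-0.6,-0.7,-0.8,-0.88,-0.88,-0.88,-0.88,-0.88]}' 60
python3 - <<'E'
from h import *
from rig import manip
s=manip.state();d=wristcam(manip.snapshot("wrist"),s);np.savez("w8.npz",**d);im=d["img"][:,:,::-1];print(s["tcp_pos"],s["wrist_force"],toolR(s)[:2,0])
cv2.imwrite("pics/w8.png",im)
p=[.5705,-.0325,.0695];c,q=np.cos(p[2]),np.sin(p[2]);e=s["tcp_pos"][:2]-p[:2];print([c*e[0]+q*e[1],-q*e[0]+c*e[1]])
d=manip.snapshot("scene");np.savez("s8.npz",**d);cv2.imwrite("pics/s8.png",cv2.resize(d["img"][150:290,180:340,::-1],None,fx=4.5,fy=4.2,interpolation=cv2.INTER_CUBIC))
E
```

```text
t: 10.0
tcp_pos: [0.5608, 0.0699, 0.131]
orientation: [0.707, -0.706, -0.026, 0.025]
wrist_force: [-0.4, -1.3, -2.8]
width: 0.0094
[0.56078433 0.06994329 0.13095268] [-0.39682757 -1.2662601  -2.7549297 ] [0.99740716 0.07196306]
[np.float64(-0.0025781408260993014), np.float64(0.10287067085974147)]
```

View pics/w8.png

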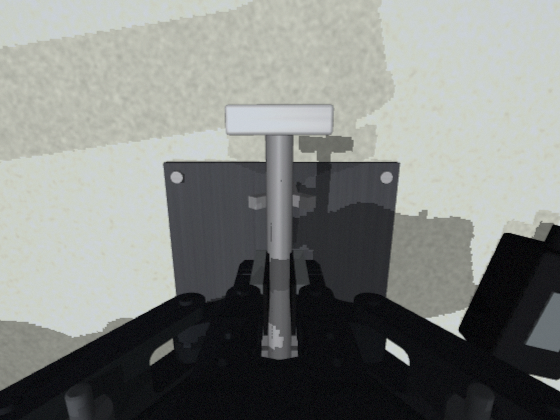

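View pics/s8.png

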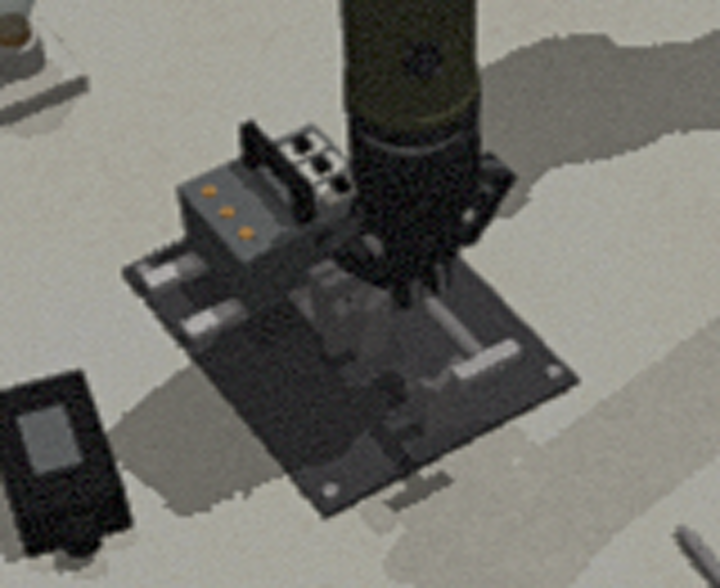

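```bash
python3 - <<'E'
from h import *
d=dict(np.load("w8.npz"));im=d["img"][:,:,::-1]
cv2.imwrite("pics/w8c.png",cv2.resize(im[90:250,150:410],None,fx=3,fy=3.5,interpolation=cv2.INTER_CUBIC))
from h import *
a,b=w(d,165,162,H=.008),w(d,399,162,H=.008);print(a,b,np.arctan2(b[1]-a[1],b[0]-a[0]))
p=[.5705,-.0325,.0695];print(c2w(p,-.1,.14),c2w(p,.1,.14))
P=cloud(d)
for v in(120,150,170,190,210,230,345):print(v,P[v,279].round(4))
E
```

```text
[0.46284592 0.10028068 0.008     ] [0.65925416 0.11457238 0.008     ] 0.07263730006606338
[0.46101925 0.10021761] [0.66053642 0.11410642]
120 [0.5561 0.14   0.1431]
150 [0.5569 0.1282 0.1429]
170 [0.5576 0.1198 0.141 ]
190 [0.5582 0.1113 0.1417]
210 [0.5588 0.1027 0.1428]
230 [0.5595 0.0936 0.1429]
345 [0.5639 0.0331 0.1418]
```

View pics/w8c.png

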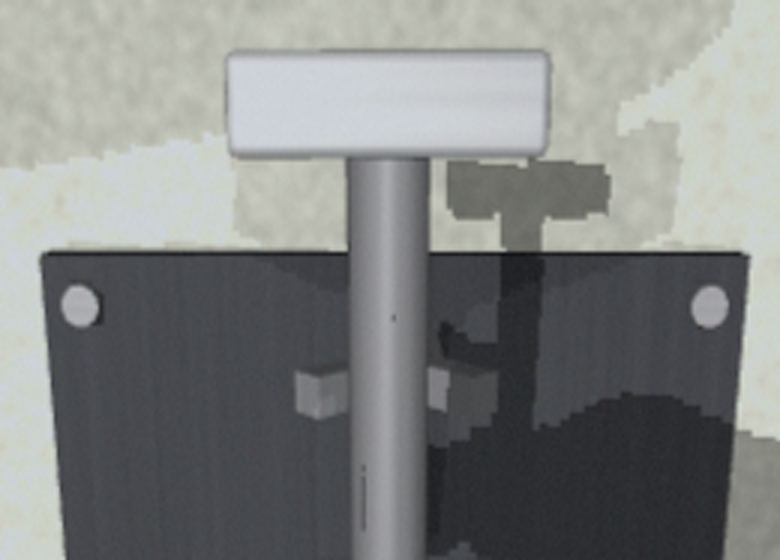

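```bash
python3 -m inch '{"grip":[0.8,0.8,0.8,0.8,0.8,0.8,0.8,0.8,0.8],"linear":[[0.22,0.02,0],[0.22,0.02,-2],[0.22,0.02,-4],[0.22,0.02,-5.5],[0.22,0.02,-6.3],[0.22,0.02,-6.7],[0.22,0.02,-6.9],[0.22,0.02,-6.9],[0.22,0.02,-6.9]],"spin":[0,0,0,0,0,0,0,0,0]}' 60
python3 - <<'E'
from h import *
from rig import manip
s=manip.state();d=wristcam(manip.snapshot("wrist"),s);np.savez("w9.npz",**d);im=d["img"][:,:,::-1];print(s["tcp_pos"],s["wrist_force"],s["torque"],toolR(s)[:2,0])
cv2.imwrite("pics/w9.png",cv2.resize(im[90:370,150:410],None,fx=3,fy=2.1,interpolation=cv2.INTER_CUBIC))
P=cloud(d)
for v in(120,150,170,190,210,230,345):print(v,P[v,279].round(4))
E
```

```text
t: 10.85
tcp_pos: [0.5635, 0.0683, 0.0627]
orientation: [0.707, -0.707, -0.025, 0.024]
wrist_force: [0.8, -0.1, -1.5]
width: 0.0092
[0.56345228 0.06829874 0.06271984] [ 0.77545884 -0.13645201 -1.46320009] [ 0.0117215  -0.06218733 -0.00672834] [0.99757221 0.06962179]
120 [0.5589 0.1384 0.0748]
150 [0.5597 0.1266 0.0745]
170 [0.5603 0.1183 0.0737]
190 [0.5609 0.1097 0.0735]
210 [0.5615 0.1009 0.0739]
230 [0.5622 0.092  0.0746]
345 [0.5664 0.032  0.0743]
```

View pics/w9.png

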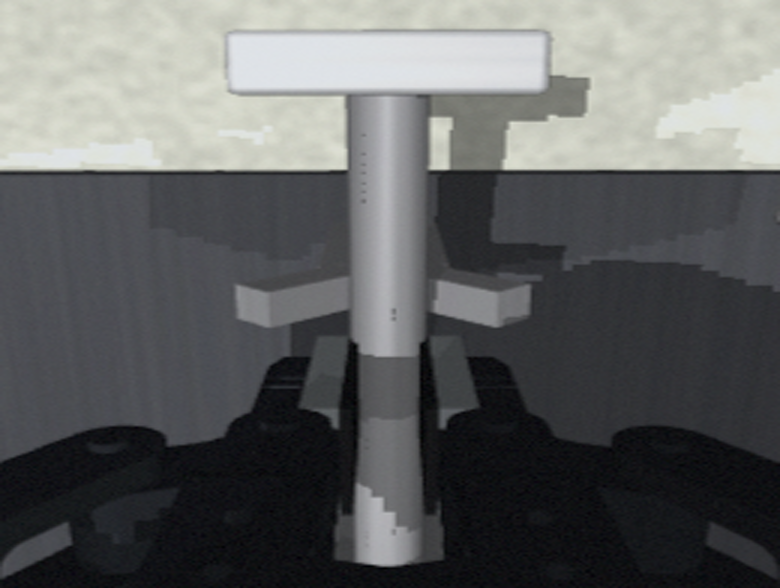

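```bash
python3 -m inch '{"grip":[0.8,0.8,0.8,0.8,0.8,0.8],"linear":[[-0.08,0.05,0],[-0.08,0.05,-0.15],[-0.08,0.05,-0.25],[-0.08,0.05,-0.32],[-0.08,0.05,-0.32],[-0.08,0.05,-0.32]],"spin":[0,0,0,0,0,0]}' 60
python3 - <<'E'
from h import *
from rig import manip
s=manip.state();d=wristcam(manip.snapshot("wrist"),s);np.savez("w10.npz",**d);im=d["img"][:,:,::-1];print(s["tcp_pos"],s["wrist_force"],s["torque"],toolR(s)[:2,0])
cv2.imwrite("pics/w10.png",cv2.resize(im[90:370,150:410],None,fx=3,fy=2.1,interpolation=cv2.INTER_CUBIC))
P=cloud(d)
for v in(120,150,170,190,210,230,345):print(v,P[v,279].round(4))
E
```

```text
t: 11.4
tcp_pos: [0.5627, 0.0687, 0.0597]
orientation: [-0.707, 0.707, 0.025, -0.024]
wrist_force: [-0.2, 0.2, 6.0]
width: 0.0095
[0.56265641 0.06865123 0.05968534] [-0.22907594  0.17784113  6.03398008] [-0.01262785  0.28498804 -0.01881532] [0.99758865 0.06938529]
120 [0.5581 0.1388 0.0708]
150 [0.5589 0.127  0.0724]
170 [0.5595 0.1187 0.0714]
190 [0.5601 0.1104 0.0723]
210 [0.5607 0.1015 0.0719]
230 [0.5614 0.0919 0.0704]
345 [0.5656 0.0321 0.0709]
```

View pics/w10.png

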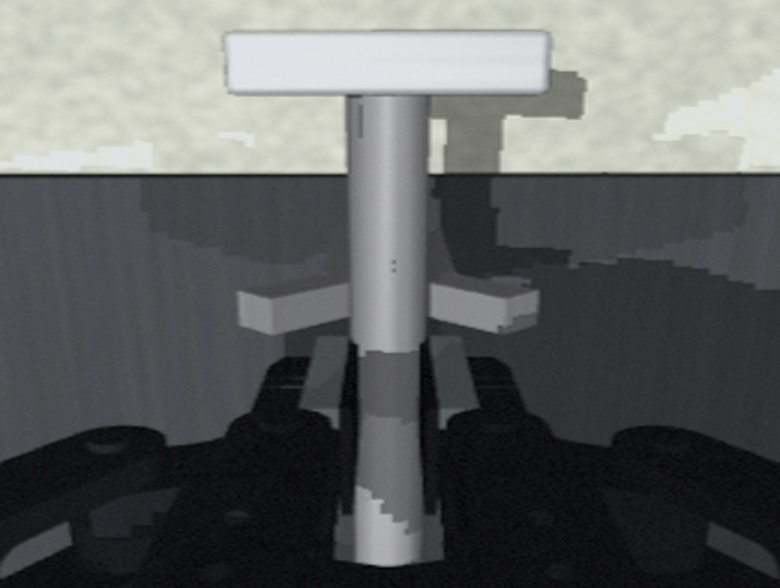

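```bash
python3 -m inch '{"grip":[2,2,2,2,0.8,0.8,0.8,0.8,0.8,0.8,0.8,0.8,0.8,0.8,0.8,0.8,0.8],"linear":[[0,0,0],[0,0,0],[0,0,0],[0,0,0],[0,0,0],[0,0,0],[0,0,0],[0,0,0],[0,0,0],[0.02,-0.3,0],[0.04,-0.6,0],[0.06,-0.9,0],[0.08,-1.2,0],[0.1,-1.4,0],[0.1,-1.4,0],[0.1,-1.4,0],[0.1,-1.4,0]],"spin":[0,0,0,0,0,0,0,0,0,0,0,0,0,0,0,0,0]}' 50
python3 - <<'E'
from h import *
from rig import manip
s=manip.state();d=wristcam(manip.snapshot("wrist"),s);np.savez("w11.npz",**d);im=d["img"][:,:,::-1];print(s["tcp_pos"],s["wrist_force"],s["torque"],toolR(s)[:2,0],s["width"])
cv2.imwrite("pics/w11.png",cv2.resize(im[90:370,150:410],None,fx=3,fy=2.1,interpolation=cv2.INTER_CUBIC))
P=cloud(d)
for v in(110,120,130,150,170,190,210,230,345):print(v,P[v,279].round(4))
E
```

```text
t: 12.87
tcp_pos: [0.5634, 0.054, 0.0589]
orientation: [-0.706, 0.707, 0.025, -0.024]
wrist_force: [3.5, 0.2, 2.0]
width: 0.0097
[0.56340718 0.05404035 0.05894245] [3.51337004 0.21370777 2.04334545] [ 0.11215598 -0.71240173 -0.00989341] [0.99760524 0.0691579 ] 0.009726248887662752
110 [0.5586 0.1279 0.0725]
120 [0.5589 0.1242 0.0718]
130 [0.5592 0.1203 0.0726]
150 [0.5597 0.1124 0.0716]
170 [0.5603 0.1043 0.0718]
190 [0.5609 0.0958 0.0714]
210 [0.5615 0.0872 0.0721]
230 [0.5621 0.0781 0.0719]
345 [0.5663 0.0178 0.0707]
```

View pics/w11.png

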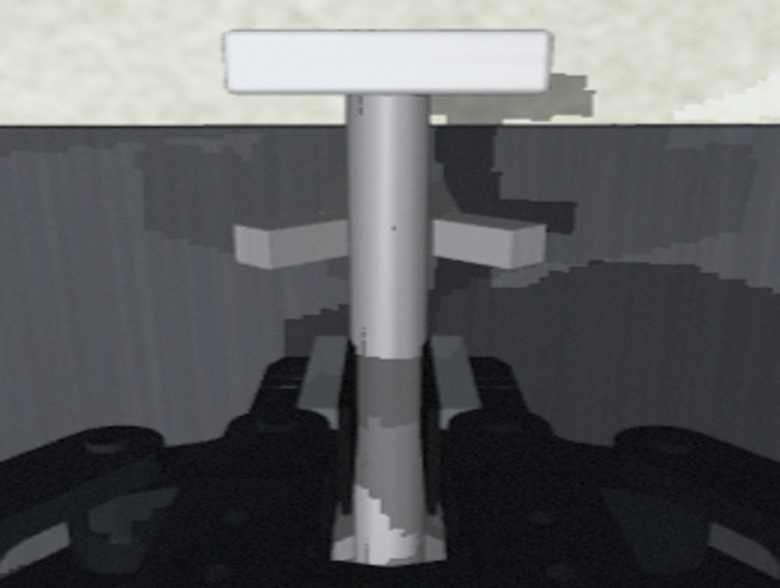

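```bash
python3 -m inch '{"grip":[0.8,0.8,0.8,0.8,0.8,0.8,0.8,0.8,0.8],"linear":[[0.04,-0.25,0],[0.06,-0.5,0],[0.08,-0.75,0],[0.1,-1,0],[0.12,-1.25,0],[0.14,-1.5,0],[0.15,-1.6,0],[0.15,-1.6,0],[0.15,-1.6,0]],"spin":[0,0,0,0,0,0,0,0,0]}' 50
python3 - <<'E'
from h import *
from rig import manip
s=manip.state();d=wristcam(manip.snapshot("wrist"),s);np.savez("w12.npz",**d);im=d["img"][:,:,::-1];print(s["tcp_pos"],s["wrist_force"],s["torque"],toolR(s)[:2,0],s["width"])
cv2.imwrite("pics/w12.png",cv2.resize(im[90:370,150:410],None,fx=3,fy=2.1,interpolation=cv2.INTER_CUBIC))
P=cloud(d)
for v in(110,120,130,150,170,190,210,230,345):print(v,P[v,279].round(4))
E
```

```text
t: 13.67
tcp_pos: [0.5646, 0.0386, 0.0588]
orientation: [0.707, -0.707, -0.025, 0.024]
wrist_force: [4.0, 3.8, 3.8]
width: 0.0098
[0.56463159 0.03863328 0.05879784] [3.98138353 3.76416575 3.79862348] [ 0.65292619 -0.75912362  0.0448695 ] [0.99757984 0.06952823] 0.009776473093012316
110 [0.5598 0.1125 0.0712]
120 [0.5601 0.1087 0.0724]
130 [0.5604 0.1049 0.0715]
150 [0.5609 0.097  0.0714]
170 [0.5615 0.0889 0.0715]
190 [0.5621 0.0805 0.0718]
210 [0.5627 0.0718 0.0719]
230 [0.5634 0.0623 0.0705]
345 [0.5675 0.0036 0.0719]
```

View pics/w12.png

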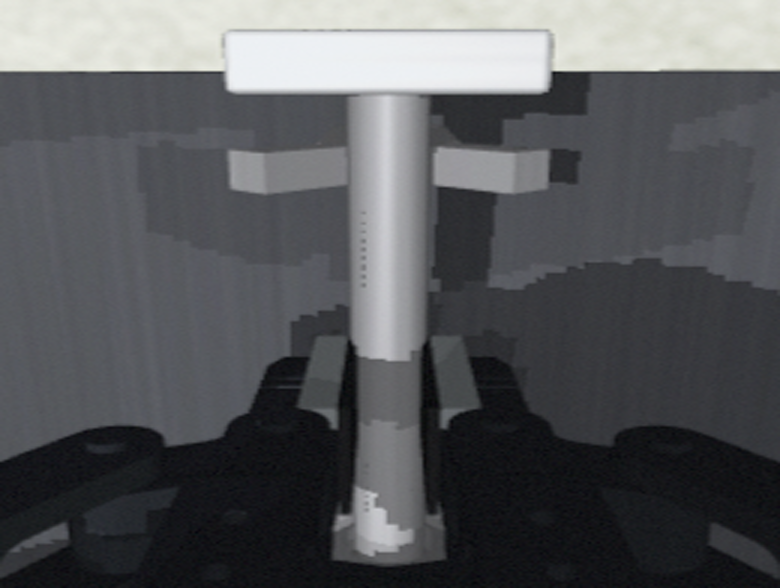

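```bash
python3 -m inch '{"grip":[0.8,0.8,0.8,0.8,0.8,0.8,0.8],"linear":[[0.04,-0.25,0],[0.06,-0.5,0],[0.08,-0.75,0],[0.09,-0.9,0],[0.1,-1,0],[0.1,-1.05,0],[0.1,-1.05,0]],"spin":[0,0,0,0,0,0,0]}' 50
python3 - <<'E'
from h import *
from rig import manip
s=manip.state();d=wristcam(manip.snapshot("wrist"),s);np.savez("w13.npz",**d);im=d["img"][:,:,::-1];print(s["tcp_pos"],s["wrist_force"],s["torque"],toolR(s)[:2,0],s["width"])
cv2.imwrite("pics/w13.png",cv2.resize(im[90:370,150:410],None,fx=3,fy=2.1,interpolation=cv2.INTER_CUBIC))
P=cloud(d)
for v in(110,120,130,150,345):print(v,P[v,279].round(4))
E
```

```text
t: 14.3
tcp_pos: [0.5653, 0.0288, 0.0588]
orientation: [0.707, -0.706, -0.025, 0.025]
wrist_force: [2.6, 3.4, 3.2]
width: 0.0093
[0.56533276 0.0287689  0.05875265] [2.61838074 3.36479831 3.18414123] [ 0.81396565 -0.68224257  0.04876715] [0.9975545  0.06989282] 0.009292896748610332
110 [0.5605 0.1027 0.07  ]
120 [0.5608 0.0989 0.0711]
130 [0.5611 0.095  0.0718]
150 [0.5616 0.0872 0.0717]
345 [ 0.568  -0.0026  0.0765]
```

View pics/w13.png

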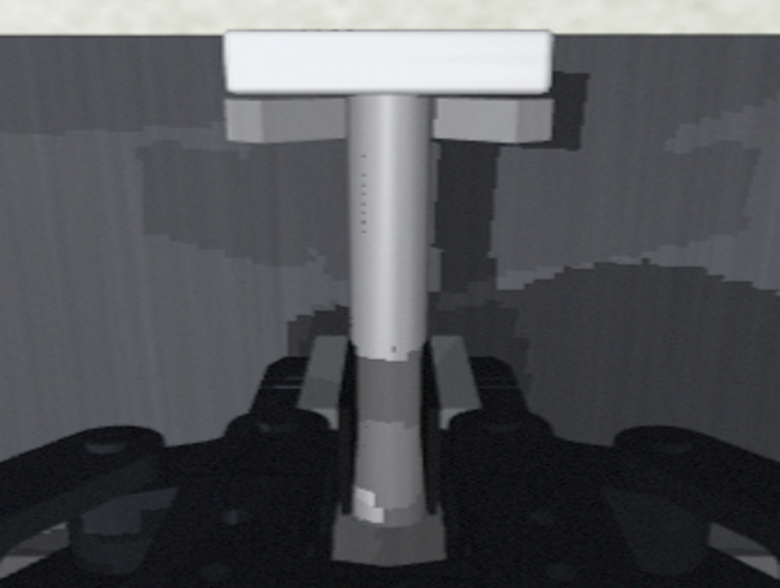

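```bash
python3 -m inch '{"grip":[0.8,0.8,0.8,0.8,0.8],"linear":[[0.01,-0.1,0],[0.01,-0.2,0],[0.02,-0.28,0],[0.02,-0.28,0],[0.02,-0.28,0]],"spin":[0,0,0,0,0]}' 50
python3 - <<'E'
from h import *
from rig import manip
s=manip.state();d=wristcam(manip.snapshot("wrist"),s);np.savez("w14.npz",**d);im=d["img"][:,:,::-1];print(s["tcp_pos"],s["wrist_force"],s["torque"],toolR(s)[:2,0],s["width"])
cv2.imwrite("pics/w14.png",cv2.resize(im[90:230,200:360],None,fx=5,fy=4.2,interpolation=cv2.INTER_CUBIC))
E
```

```text
t: 14.77
tcp_pos: [0.5654, 0.0278, 0.0588]
orientation: [0.708, -0.706, -0.025, 0.025]
wrist_force: [3.2, 7.6, 3.2]
width: 0.0096
[0.56542407 0.02775167 0.05877315] [3.1798725  7.55065733 3.22421373] [ 1.42952656 -0.59088585 -0.03949477] [0.99748075 0.07093729] 0.009555855390784428
```

View pics/w14.png

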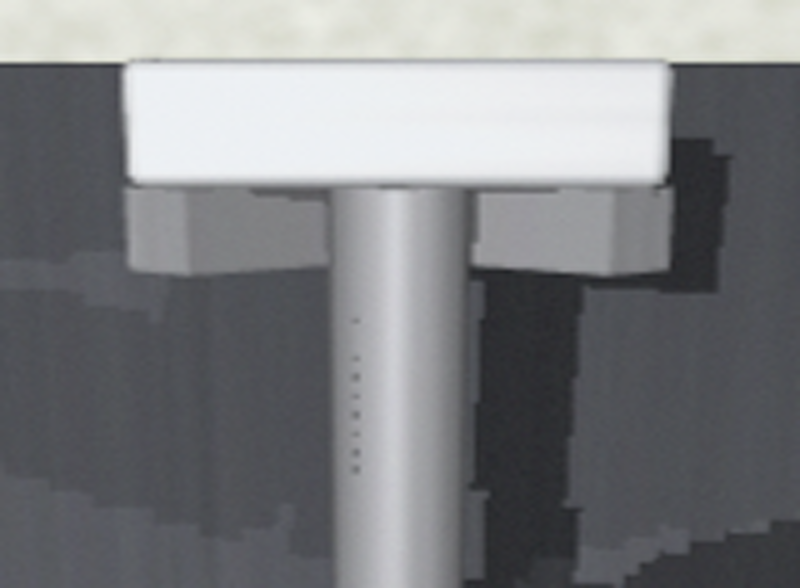

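```bash
python3 -m inch '{"grip":[0.8,0.8,0.8,0.8],"linear":[[0.01,-0.1,0],[0.01,-0.2,0],[0.01,-0.2,0],[0.01,-0.2,0]],"spin":[0,0,0,0]}' 50
python3 - <<'E'
from h import *
from rig import manip
s=manip.state();print(s["tcp_pos"],s["wrist_force"])
E
```

```text
t: 15.15
tcp_pos: [0.5654, 0.0277, 0.0588]
orientation: [0.708, -0.705, -0.026, 0.025]
wrist_force: [2.6, 10.3, 3.0]
width: 0.0096
[0.56541769 0.02771619 0.05875517] [ 2.55830833 10.30202278  2.96506502]
```

```bash
python3 -m inch '{"grip":[0.8,0.8,1.5,2.5,4,4,4,4,4,4,4,4,4,4,4,4],"linear":[[0,0.15,0],[0,0.25,0],[0,0.25,0],[0,0.25,0],[0,0.25,0],[0,0.25,0],[0,0.25,0],[0,0.25,1.5],[0,0.25,4],[0,0.25,8],[0,0,12],[0,-1,16],[0,-2,18],[0,-3,18],[0,-3,18],[0,-3,18]],"spin":[0,0,0,0,0,0,0,0,0,0,0,0,0,0,0,0]}' 50
python3 - <<'E'
from h import *
from rig import manip
s=manip.state();d=wristcam(manip.snapshot("wrist"),s);np.savez("w15.npz",**d);im=d["img"][:,:,::-1];print(s["tcp_pos"],s["wrist_force"],s["width"])
cv2.imwrite("pics/w15.png",cv2.resize(im,(800,600)))
d=manip.snapshot("scene");cv2.imwrite("pics/s15.png",d["img"][:,:,::-1])
d=manip.snapshot("top");cv2.imwrite("pics/t15.png",d["img"][:,:,::-1])
E
```

```text
t: 16.48
tcp_pos: [0.5649, -0.0076, 0.2375]
orientation: [-0.707, 0.707, 0.023, -0.025]
wrist_force: [-0.0, 0.2, -0.7]
width: 0.0402
[ 0.56493164 -0.00764011  0.23746082] [-0.03923738  0.1802911  -0.67576454] 0.04023886027061193
```

View pics/w15.png

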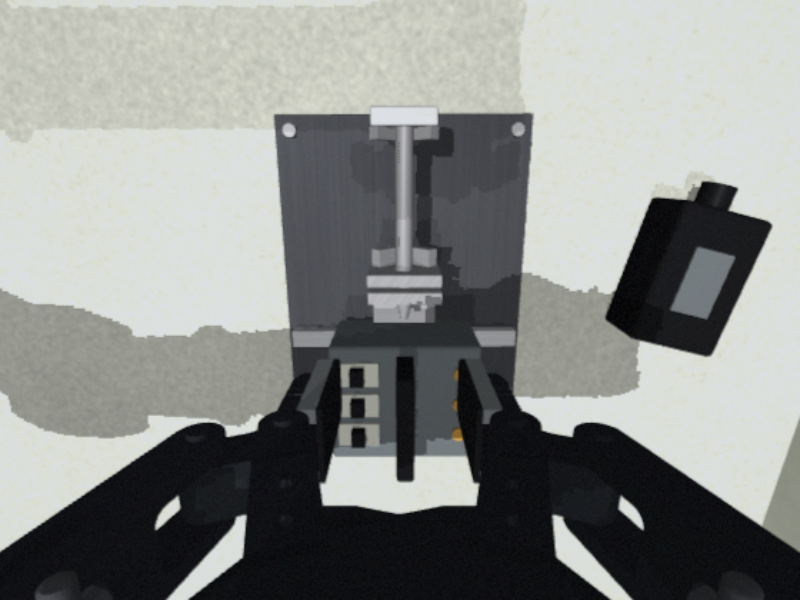

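View pics/s15.png

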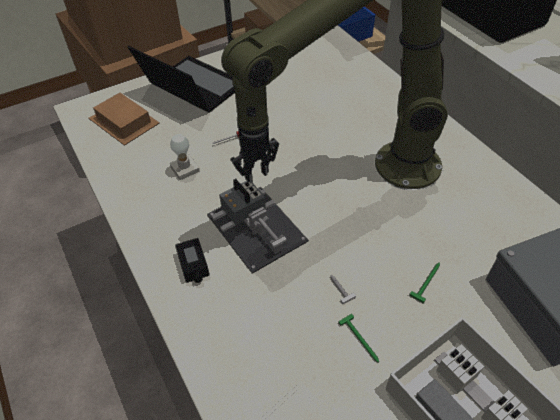

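```bash
python3 - <<'E'
from h import *
d=dict(np.load("w15.npz"));im=d["img"][:,:,::-1]
cv2.imwrite("pics/w15c.png",cv2.resize(im[68:238,230:335],None,fx=6,fy=3.5,interpolation=cv2.INTER_CUBIC))
E
```

```text
(no output)
```

View pics/w15c.png

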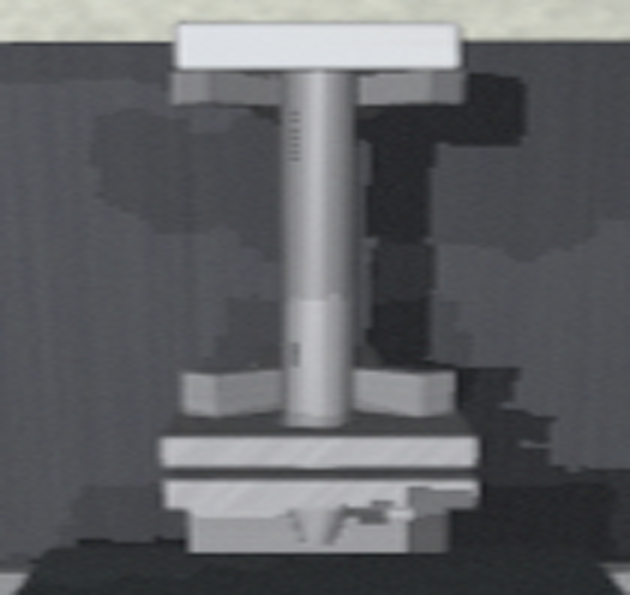

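```bash
python3 - <<'E'
from h import *
from rig import manip
d=dict(np.load("w15.npz"))
p=[.5705,-.0325,.0695];c,q=np.cos(p[2]),np.sin(p[2])
for x,y,H in[(318,543,.065),(318,70,.071)]:
    e=w(d,230+x/6,68+y/3.5,H=H)[:2]-p[:2];print([c*e[0]+q*e[1],-q*e[0]+c*e[1]])
s=manip.state();print(s["t"],s["wrist_force"],manip.job_done())
E
```

```text
[np.float64(0.00034410487471846023), np.float64(-0.007696780098550378)]
[np.float64(-3.0742643648117712e-06), np.float64(0.12490471974580253)]
the job is handed in; nothing more can be done
16.6333 [1.01695642 0.37825607 0.39318952] None
```

The long pin is fully home through both ears, the module is lined up and the gripper has let go. I handed the job in at about 16.6 s.

- **Module:** I pinched the handle and slid the module along its rails. It overshot by about 2.5 mm, so I brought it back. By picture the ear holes then lined up to within about 0.3 mm.
- **Pin:** I picked up the long grey T-pin and laid it in both V saddles with the nose just short of the fixed ear. I let go briefly so it could settle, then pushed it in until it stopped dead at about 10 N.
- **Final position:** the last wrist picture puts the nose tip at cradle y = -7.7 mm (target -7). The crossbar's front face is at 124.9 mm against the saddle face at 125 mm.
- **Other checks:** the open gripper was clear above, with wrist force near zero. The short pin, green look-alikes, lamp and black box look unmoved in the last scene picture. The arm partly hides the screwdriver there, but nothing went near it.
- **Disagreements:** the top camera's cradle position was about 3 mm off the wrist camera's, and I used the wrist camera's. The gripper read 9 to 10 mm on the 12 mm pin, held near the fingertips, but it did not slip. No check failed.

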